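# Count the colonies along a streak on the pressure plate

### The arm

A 6-joint arm with a two-finger parallel gripper is mounted at the origin on a cart in front of the work surface, level with it; the furniture and walls round the work are solid. World frame = base frame: x ahead of the robot, y to its left, z up, the work surface at z = 0. Lengths are in m, angles in rad, forces in N, time in s.
With the tool pointing down it reaches from about 0.3 to 0.875 m from the base axis. Payload 6.4 kg.
Tool frame: the origin (TCP) lies midway between the tips of the shut fingers; the grasp point (between the pads) lies 19 mm behind it (ctrl.pinch_z is the distance from the TCP to the grasp point, in m); z points along the fingers, y is the line along which they close (so a half turn about z gives the same grasp; the last joint's range is limited). The gripper opens to 85 mm and grips with 20 to 120 N. Pads are 22 mm wide; open, the fingers measure 114 mm over their backs; the gripper's body (76 mm by 85 mm) begins 54 mm behind the grasp point. The pads swing forward as they close: fully open they stand 13 mm farther back than shut.
Start: joints at [1.091, 0.181, 1.607, -0, 1.354, -0.206], TCP at [0.155, 0.554, 0.231] pointing down, gripper open.
Joint ranges: [-2.99, 2.99], [-0.89, 2.07], [0.3, 2.58], [-1.14, 4.28], [0, 2.63], [-3.12, 3.12]. Speed limits (rad/s): [2.57, 2.57, 3.01, 3.14, 3.14, 3.14].

### API

Orientations are given as a unit quaternion [w, x, y, z].
In Python, from bench import ctrl gives the robot as it stands.
- The arm moves only by the tool apply_moves, never from a script. Its argument "moves" is a list of rows, each an object with "jaw": the opening, from 0 (shut) to 1 (fully open); "offset": the shift along the tool's x, y, z in mm, a list of three; "rot": the turn, a rotation vector about the tool's x, y, z in degrees, a list of three. In form: [{"jaw": jaw, "offset": [dx, dy, dz], "rot": [ax, ay, az]}, ...]. A call has exactly 5 rows; each row shifts and turns the commanded pose from where the row before left it, along the tool's axes as they then stand; what a row does not reach is not made up. A row lasts 1/8 s, in which the tool goes at most 62.5 mm and 10.7 degrees, less where a joint would pass 70% of its speed; a pose out of reach is approached as far as the arm can. A call is refused whole if a number of a shift passes 62.5 or a number of a turn 10.7, either way. A call with a gripper value outside its range is refused whole. The fingers move at their own pace and stop on an object; the grip force is fixed at half the most. Time passes only in rows, so rows that do not move let the fingers close, or fill a call up. It gives the time, the measured TCP pose, the force, the opening and the grip force at its end, in the units of the state.
- ctrl.get_obs(): the state, without advancing time (a new reading comes with each control period).
- ctrl.camera(name): name is "side" or "top" or "wrist"; returns (picture, depth): 480x640x3 uint8, red, green, blue; 480x640 float32, m along the optical axis (not along the pixel's ray), 0 where there is no reading.
- ctrl.camera_params(name): a dict with "K" (3x3 intrinsics, pixels), "cam_to_world" (4x4, takes a point from camera to world coordinates); the wrist camera has in their place "mount" (4x4, takes a point from camera to tool coordinates, whose origin is the TCP and whose axes are the flange's). Camera axes: x right, y down, z forward; pixel columns grow to the right and rows downward; lengths in m; the calibration is good to about 2 mm. A picture is of the moment at which its call begins: read the wrist's pose just before it. camera_params takes no time and is no camera call.
- ctrl.hand_in(): hands the job in; it is judged then, once.
Trained networks look in the newest picture that a camera, given by its name, has taken for a name from the list of things; names that differ only in an ending like _2 or _b are one class to them, and where a whole thing is asked for, a point or a joint stands for the part that bears it (a point fixed in the world has none). Each returns a list of dicts, best first, with "score" (0 to 1); they miss things now and then, are a little off and sometimes report something else, mostly with a low value. They report only what shows in the picture. A call takes as long as a camera call. They do not tell look-alikes from the thing itself.
- ctrl.outline_of(camera, target): "region" (480x640 bool, what is visible of it) and "position" ([column, row] in pixels, amid what is visible of it).
The state is a dict: "time_s": time; "q": joint angles; "dq": joint speeds; "joint_efforts": joint torques, N m; "eef_pos": TCP position; "eef_rot": TCP orientation; "wrist_force": force on the tool from outside, world axes, zero at the start; "torque": the same for the moment, N m; "opening": opening from 0.0 (shut) to 1.0 (fully open); "grasp_force": force on a finger pad.
Only numpy, scipy, OpenCV 4.12 (cv2) and the standard library are available. Lean on these libraries where they do the work, as an engineer would, in place of code of your own. Each camera call takes 0.05 s, during which the arm holds its last target. There are 200 camera calls.

### The job

Count the colonies in the large covered dish on the colony counter: first switch the counter on by pressing the far end of the rocker, at the right of its sloping panel, fully down; then follow the curved streak with the fingertips from the largest of the four pale colonies to the smallest, touching the dish cover over each in turn. At each touch press lightly, until the dish and the ring under it have gone down (about 2 mm), and let them spring right back up before the next; press nowhere else on the dish. Do not lift or shift the dish, and leave everything else where it is.

Things in the scene. Friction and masses are not known exactly. Their poses are not given: they have to be found in the camera images.
- counter: electronic colony counter, 295 x 312 mm and 104 mm high at its back, fixed. Origin: under its middle, on the worktop; its x axis points from its low front edge to its high back edge, y to its left. Its flat panel slopes up along x at 9.3 degrees (58 mm high at the front edge, about 86 mm beside the rocker). The short probe pen standing in its socket on the panel, 30 mm left of the rocker, is only 30 mm tall and not needed.
- rocker_mid (a point): middle of the top face of the power rocker, a switch 20 mm long (along the counter's x) and 10 mm wide, near the right edge of the sloping panel; it pivots on its middle and its top stands 6 mm above the panel. Each end moves 1.6 mm up and down from level.
- counter_power (a joint): tilt of the power rocker in rad: +0.157 = near end (towards the counter's front) down = off, as at the start; -0.157 = far end (towards the counter's back) down = on. It stays where it is put; about 2 N on an end tips it slowly, 6 N at 20 mm/s.
- counter_pressure_ring (a joint): how far the blue pressure ring under the dish is pushed down, in m: 0.0005 or so when it is up and bears the dish, 0.0025 at its stop; it moves square to the sloping panel against a spring of 3.2 N per mm (about 6 N at 0.0016, where a touch is counted, and 9 N at the stop, which is hard: come down slowly, about 20 mm/s).
- plate: round covered culture dish, clear, 150 mm wide and 20 mm high, lying loose (60 g) on the blue ring, at the panel's slope. Origin: middle of its underside; z square to its flat cover, 20 mm from origin to the top of the cover. Its dark red gel and the colonies are seen through the cover.
- colony_1: pale round colony, 20 mm wide, the largest, at the thick end of the streak. Its origin is the point on top of the dish cover straight over it (the place to touch), its z axis square to the cover. The four colonies lie about 40 mm apart on an arc some 45 mm from the dish's middle.
- colony_2: pale round colony, 16 mm wide, second along the streak. Its origin is the point on top of the dish cover straight over it (the place to touch), its z axis square to the cover.
- colony_3: pale round colony, 12 mm wide, third along the streak. Its origin is the point on top of the dish cover straight over it (the place to touch), its z axis square to the cover.
- colony_4: pale round colony, 9 mm wide, the smallest, at the thin end of the streak. Its origin is the point on top of the dish cover straight over it (the place to touch), its z axis square to the cover.
- marker: bystander: black and white marker pen, 138 x 13 x 13 mm, lying across the front of the counter's sloping panel, below the dish
- vial: bystander: brown sample vial, 31 mm wide, 60 mm tall, standing on the worktop just left of the counter
- forceps: bystander: steel forceps, 128 x 18 x 10 mm, lying on the worktop just right of the counter
- dropper: bystander: small dropper bottle, 27 mm wide, 88 mm tall, on the worktop to the right
- dish_low: bystander: small covered culture dish, 91 mm wide, 14 mm high, on the worktop to the left, lower of two
- dish_high: bystander: the like dish stacked on top of it
- beaker: bystander: glass beaker, 70 mm wide, 86 mm tall, on the worktop to the left
- wash_bottle: bystander: clear bottle with a screw cap, 68 mm wide, 164 mm tall, at the back left
There are look-alikes about, which are no part of the job. What is shaped like the plate but purple is not meant.

How it is judged:
By the outcome, as a careful person would: the job done as asked, in the order asked, and still so for the second after the job is handed in, with the robot touching nothing.
It also fails if it takes over 58 s, if anything falls off the work surface, if the arm or the gripper's body presses on something with over 40 N, if the wrist force passes 120 N, or if a joint passes its speed limit or range.

## Working session

There is one attempt and no reset: what is moved stays moved. The work goes in short steps, Python scripts to look and compute and a tool call to move; the robot and the scene stay as the last step left them, time stands still between calls to the robot, and variables do not carry over. Pictures are saved under pics/ and viewed, at most 10 in all, crops included, and the job is handed in when it is done.

Besides the shell and the picture viewer there is one more tool, called after "Emit:" as a command line: name --argument value ..., lists and objects as JSON in quotes. apply_moves: Moves the arm, as the interface text tells. Its arguments: {"type":"object","properties":{"moves":{"type":"array"}},"required":["moves"]}

```bash
mkdir -p pics
python3 - <<'E'
from bench import ctrl
import cv2,numpy as np
o=ctrl.get_obs();print(o['eef_pos'],o['eef_rot'],o['time_s'],o['opening'])
ims=[]
for c in('top','side'):
    p,d=ctrl.camera(c);np.savez(f'{c}.npz',p=p,d=d,**{k:np.array(v) for k,v in ctrl.camera_params(c).items()})
    cv2.imwrite(f'pics/{c}0.png',p[...,::-1])
    for t in('plate','colony_1','rocker_mid','counter'):
        print(c,t,[(round(r['score'],2),np.round(r['position']),int(r['region'].sum())) for r in ctrl.outline_of(c,t)])
print(ctrl.camera_params('wrist'))
E
```

```text
[0.15518551 0.55306957 0.23038951] [-3.02559828e-04  1.36473033e-01  9.90643385e-01 -8.39077711e-04] 0.0 0.999927250108091
top plate [(0.93, array([316., 259.]), 2019)]
top colony_1 []
top rocker_mid []
top counter [(0.82, array([335., 282.]), 6929)]
side plate [(0.97, array([386., 354.]), 3187), (0.7, array([312., 229.]), 2007)]
side colony_1 [(0.65, array([259., 175.]), 441)]
side rocker_mid []
side counter [(0.96, array([318., 266.]), 8125)]
{'K': array([[376.94000825,   0.        , 316.17106058],
       [  0.        , 376.94000825, 237.65371947],
       [  0.        ,   0.        ,   1.        ]]), 'mount': array([[-2.00191481e-04, -9.60162725e-01, -2.79441411e-01,
         7.09940173e-02],
       [ 9.99999634e-01, -4.24661927e-04,  7.42742975e-04,
        -7.17347110e-04],
       [-8.31822247e-04, -2.79441160e-01,  9.60162458e-01,
        -1.42174780e-01],
       [ 0.00000000e+00,  0.00000000e+00,  0.00000000e+00,
         1.00000000e+00]])}
```

View pics/top0.png

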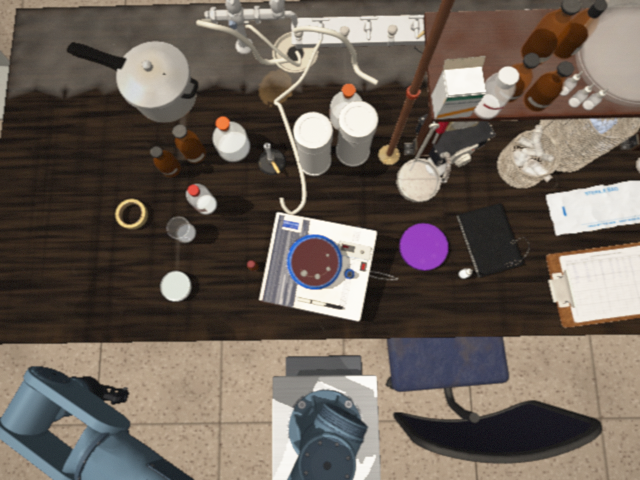

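View pics/side0.png

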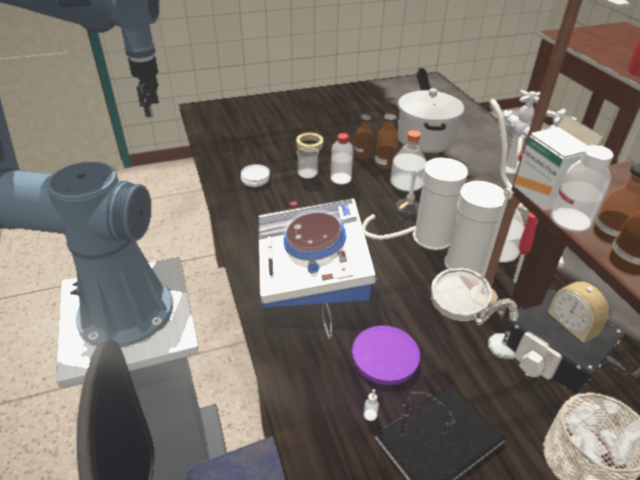

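The top view shows the counter around (318,267) with the dark red dish on it at (316,261). The look-alike is the purple one at (424,246), which I rule out because ours has dark red gel and sits on the counter. The marker is at (320,303), on the front side nearest the robot. The rocker is somewhere near (350–365,250–270).

```bash
cat > h.py <<'E'
import numpy as np,cv2
from scipy.spatial.transform import Rotation as R
def rot(q): return R.from_quat([q[1],q[2],q[3],q[0]])
def pose(o):
    T=np.eye(4);T[:3,:3]=rot(o['eef_rot']).as_matrix();T[:3,3]=o['eef_pos'];return T
def unproj(K,T,uv,z):
    uv=np.atleast_2d(uv).astype(float);z=np.asarray(z).reshape(-1,1)
    p=np.c_[(uv[:,0]-K[0,2])/K[0,0],(uv[:,1]-K[1,2])/K[1,1],np.ones(len(uv))]*z
    return p@T[:3,:3].T+T[:3,3]
E
python3 - <<'E'
from h import *
from bench import ctrl
t=np.load('top.npz')
for uv in [(316,261),(279,216),(376,229),(361,319),(262,300),(350,247),(365,268),(320,303)]:
    print(uv,unproj(t['K'],t['cam_to_world'],uv,t['d'][uv[1],uv[0]]).round(3))
o=ctrl.get_obs();print(pose(o).round(3))
cv2.imwrite('pics/crop1.png',cv2.resize(t['p'][205:330,250:410,::-1],None,fx=5,fy=4.8,interpolation=cv2.INTER_CUBIC))
E
```

```text
(316, 261) [[0.488 0.018 0.122]]
(279, 216) [[0.632 0.128 0.101]]
(376, 229) [[ 0.607 -0.178  0.001]]
(361, 319) [[ 0.32  -0.119  0.001]]
(262, 300) [[0.381 0.184 0.058]]
(350, 247) [[ 0.533 -0.086  0.092]]
(365, 268) [[ 0.468 -0.128  0.095]]
(320, 303) [[0.368 0.008 0.077]]
[[-0.963  0.27  -0.     0.155]
 [ 0.27   0.963 -0.     0.554]
 [ 0.    -0.    -1.     0.231]
 [ 0.     0.     0.     1.   ]]
```

View pics/crop1.png

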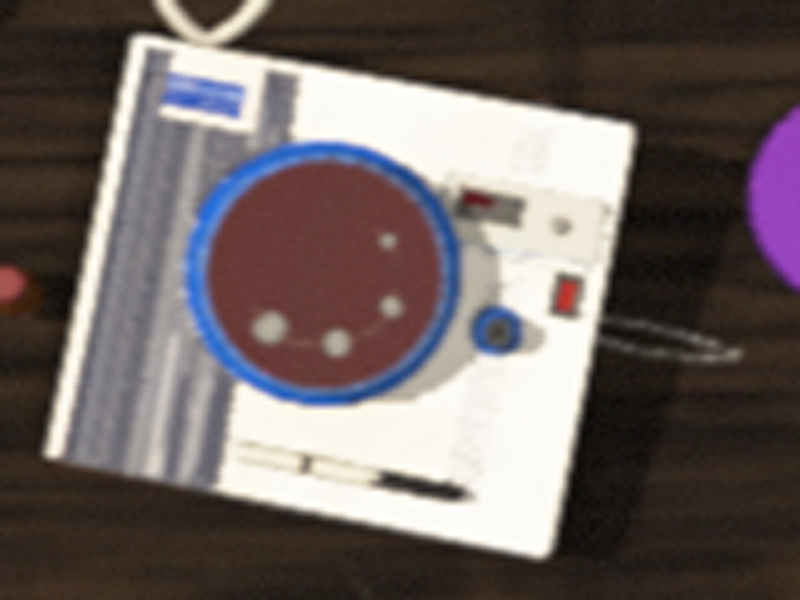

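The four colonies in the crop, by size, are at (269,327), (337,342), (391,307) and (388,241). The red rocker is at (566,295), right of the dish, with the raised display block behind it. The counter's yaw is about -11.5°. I'll move in for a wrist view.

Emit:
apply_moves --moves '[{"jaw": 0,"offset": [-38,-30,-6],"rot": [0,0,-4.2]},{"jaw": 0,"offset": [-38,-30,-6],"rot": [0,0,0]},{"jaw": 0,"offset": [-38,-30,-6],"rot": [0,0,0]},{"jaw": 0,"offset": [-38,-30,-6],"rot": [0,0,0]},{"jaw": 0,"offset": [-38,-30,-6],"rot": [0,0,0]}]'

```text
time_s: 1.12
eef_pos: [0.3098, 0.3654, 0.2617]
eef_rot: [0.0, 0.1, 0.995, 0.0]
wrist_force: [0.3, 0.0, 0.3]
opening: -0.003
grasp_force: 0.0
```

Emit:
apply_moves --moves '[{"jaw": 0,"offset": [-38,-30,-6],"rot": [0,0,0]},{"jaw": 0,"offset": [-38,-30,-6],"rot": [0,0,0]},{"jaw": 0,"offset": [-38,-30,-6],"rot": [0,0,0]},{"jaw": 0,"offset": [-38,-30,0],"rot": [0,0,0]},{"jaw": 0,"offset": [-38,-30,0],"rot": [0,0,0]}]'

```text
time_s: 1.75
eef_pos: [0.4663, 0.1804, 0.2797]
eef_rot: [0.0, 0.1, 0.995, 0.0]
wrist_force: [0.8, 0.6, -0.2]
opening: -0.005
grasp_force: 0.0
```

Emit:
apply_moves --moves '[{"jaw": 0,"offset": [-38,-30,0],"rot": [0,0,0]},{"jaw": 0,"offset": [-38,-30,0],"rot": [0,0,0]},{"jaw": 0,"offset": [-38,-30,0],"rot": [0,0,0]},{"jaw": 0,"offset": [-30,-30,0],"rot": [0,-4.6,0]},{"jaw": 0,"offset": [0,-30,0],"rot": [0,-4.7,0]}]'

```text
time_s: 2.38
eef_pos: [0.5781, 0.004, 0.279]
eef_rot: [0.082, 0.1, 0.992, -0.008]
wrist_force: [-0.8, -1.1, -0.1]
opening: 0.002
grasp_force: 0.0
```

Run:
```python
from h import *
from bench import ctrl
o=ctrl.get_obs();T=pose(o);print(T.round(3),o['time_s'],o['wrist_force'])
p,d=ctrl.camera('wrist');w=ctrl.camera_params('wrist')
np.savez('w1.npz',p=p,d=d,K=w['K'],T=T@w['mount'])
cv2.imwrite('pics/w1.png',p[...,::-1])
for t in('plate','colony_1','rocker_mid'):
    print(t,[(round(r['score'],2),np.round(r['position']),int(r['region'].sum())) for r in ctrl.outline_of('wrist',t)])
```

```text
[[-0.966  0.2    0.161  0.578]
 [ 0.197  0.98  -0.033  0.004]
 [-0.164 -0.    -0.986  0.279]
 [ 0.     0.     0.     1.   ]] 2.375 [-0.79943043 -1.13755208 -0.13624583]
plate [(0.81, array([ 36., 187.]), 9651), (0.55, array([319.,  72.]), 30500)]
colony_1 []
rocker_mid [(0.62, array([132.,  81.]), 319)]
```

View pics/w1.png

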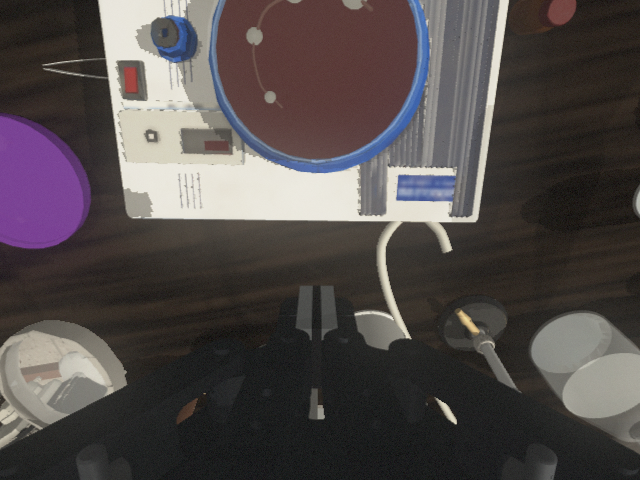

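The wrist view is upside down, with robot-forward pointing down. It shows the dish at (319,72), the rocker at (132,81), and the display block at (180,135). Colony 4 is at (270,97) and colony 3 at (254,36). I'll move back to see the whole streak.

Emit:
apply_moves --moves '[{"jaw": 0,"offset": [35,0,0],"rot": [0,0,0]},{"jaw": 0,"offset": [35,0,0],"rot": [0,0,0]},{"jaw": 0,"offset": [20,0,0],"rot": [0,0,0]},{"jaw": 0,"offset": [0,0,0],"rot": [0,0,0]},{"jaw": 0,"offset": [0,0,0],"rot": [0,0,0]}]'

```text
time_s: 3.2
eef_pos: [0.4905, 0.0241, 0.2655]
eef_rot: [0.081, 0.099, 0.992, -0.008]
wrist_force: [0.1, -0.9, -0.5]
opening: 0.003
grasp_force: 0.0
```

Run:
```python
from h import *
from bench import ctrl
o=ctrl.get_obs();T=pose(o);print(T.round(3),o['time_s'],o['wrist_force'])
p,d=ctrl.camera('wrist');w=ctrl.camera_params('wrist')
np.savez('w2.npz',p=p,d=d,K=w['K'],T=T@w['mount'])
cv2.imwrite('pics/w2.png',p[...,::-1])
for t in('plate','colony_1','rocker_mid'):
    rr=ctrl.outline_of('wrist',t)
    print(t,[(round(r['score'],2),np.round(r['position'],1),int(r['region'].sum())) for r in rr])
# pale blobs in dish
hsv=cv2.cvtColor(p,cv2.COLOR_RGB2HSV)
m=((hsv[...,1]<110)&(hsv[...,2]>110)).astype(np.uint8); m=cv2.morphologyEx(m,cv2.MORPH_OPEN,np.ones((3,3)))
n,_,s,c=cv2.connectedComponentsWithStats(m)
for i in range(1,n):
    if 40<s[i,4]<1200: print('blob',c[i].round(1),s[i,2:])
```

```text
[[-0.967  0.198  0.16   0.491]
 [ 0.196  0.98  -0.032  0.024]
 [-0.163  0.    -0.987  0.265]
 [ 0.     0.     0.     1.   ]] 3.2 [ 0.09805006 -0.93962089 -0.47824633]
plate [(0.91, array([ 42.9, 260.8]), 9916), (0.61, array([313.1, 181.9]), 31290)]
colony_1 [(0.71, array([522.9, 122.8]), 1771)]
rocker_mid [(0.52, array([143.6, 196.3]), 266)]
blob [293.3 131.1] [ 20  21 334]
blob [347.9 133.7] [ 25  26 502]
blob [535.2 128.7] [ 9  9 52]
blob [540.6 134.6] [15  9 76]
blob [451.5 159.5] [ 4 16 51]
blob [405.2 186.7] [ 11  59 241]
blob [257.  168.7] [ 15  14 170]
blob [453.4 208.9] [ 4 17 54]
blob [439.8 221. ] [ 5 23 75]
blob [271.2 219.3] [11 10 88]
blob [629.2 275.6] [ 26  53 929]
blob [ 36.2 422.1] [ 55  34 865]
```

View pics/w2.png

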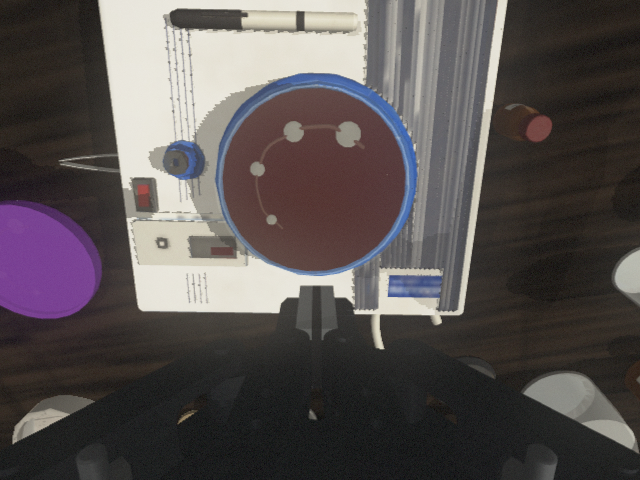

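Run:
```python
from h import *
f=np.load('w2.npz');K,T,d=f['K'],f['T'],f['d']
def P(u,v,r=2):
    z=np.median(d[int(v)-r:int(v)+r+1,int(u)-r:int(u)+r+1]);return unproj(K,T,(u,v),z)[0]
# panel plane: right-hand white strip areas & near dish
pts=[]
for (a,b,c,e) in [(205,345,40,70),(115,160,60,140),(205,225,60,130),(150,190,275,305),(260,330,280,290)]:
    u,v=np.meshgrid(np.arange(a,b,4),np.arange(c,e,4));z=d[v,u];k=z>0
    pts.append(unproj(K,T,np.c_[u[k],v[k]],z[k]));print('patch',np.median(pts[-1],0).round(4))
A=np.vstack(pts)
for _ in range(6):
    c0=A.mean(0);n=np.linalg.svd(A-c0)[2][2];n*=np.sign(n[2]);r=(A-c0)@n;A=A[abs(r)<max(.0015,2*np.median(abs(r)))]
print('n',n.round(4),'tilt',np.degrees(np.arccos(n[2])).round(2),'az',np.degrees(np.arctan2(-n[1],-n[0])).round(2),'rms',r.std().round(5),len(A))
for nm,u,v in [('c1',347.9,133.7),('c2',293.3,131.1),('c3',257,168.7),('c4',271.2,219.3),('mid',315,178),('rock',143.6,196.3),('disp',172,258),('boxedge',165,228),('rockN',143,187),('rockF',144,205),('pen',180,160)]:
    p=P(u,v,1);print(nm,p.round(4),'h',((p-c0)@n*1000).round(1))
cv2.imwrite('pics/cr2.png',cv2.resize(f['p'][140:280,110:270,::-1],None,fx=5,fy=4.2857,interpolation=cv2.INTER_CUBIC))
print(c0)
# height map rows down through rocker column
for u in (138,144,150): print([ (v,round(float((P(u,v,0)-c0)@n*1000),1)) for v in range(174,232,2)])
```

```text
patch [0.3902 0.0093 0.067 ]
patch [ 0.3995 -0.1046  0.0725]
patch [ 0.4087 -0.0441  0.0721]
patch [ 0.5617 -0.1312  0.0991]
patch [ 0.5784 -0.0156  0.0984]
n [-0.1568  0.0327  0.9871] tilt 9.22 az -11.79 rms 0.00066 619
c1 [0.4524 0.0547 0.1167] h 40.7
c2 [0.4429 0.0164 0.1157] h 40.0
c3 [ 0.4633 -0.0156  0.1205] h 40.4
c4 [ 0.5025 -0.0142  0.1264] h 40.2
mid [0.4785 0.0251 0.1215] h 40.4
rock [ 0.4741 -0.1219  0.0916] h 6.7
disp [ 0.5322 -0.1164  0.0979] h 4.0
boxedge [ 0.5046 -0.1138  0.0938] h 4.3
rockN [ 0.4668 -0.1205  0.089 ] h 5.4
rockF [ 0.4811 -0.1238  0.0931] h 7.1
pen [ 0.4485 -0.0754  0.1051] h 25.6
[ 0.41736143 -0.05961698  0.07371505]
[(174, -0.7), (176, -1.1), (178, 2.1), (180, 5.5), (182, 4.9), (184, 5.5), (186, 4.9), (188, 5.4), (190, 4.8), (192, 4.9), (194, 5.3), (196, 6.2), (198, 7.1), (200, 3.6), (202, 4.1), (204, 5.5), (206, 5.5), (208, 5.0), (210, 4.1), (212, 3.3), (214, 3.6), (216, 3.5), (218, 4.0), (220, 4.3), (222, 5.2), (224, 3.7), (226, 5.2), (228, 5.1), (230, 4.1)]
[(174, 0.2), (176, 0.4), (178, 2.8), (180, 3.7), (182, 3.7), (184, 5.5), (186, 6.1), (188, 5.2), (190, 5.4), (192, 6.5), (194, 7.4), (196, 5.9), (198, 6.3), (200, 6.5), (202, 7.9), (204, 5.7), (206, 6.5), (208, 3.5), (210, 4.6), (212, 0.1), (214, 5.1), (216, 4.3), (218, 2.9), (220, 3.9), (222, 3.7), (224, 3.0), (226, 4.6), (228, 4.8), (230, 4.6)]
[(174, -0.2), (176, 0.8), (178, 3.5), (180, 5.2), (182, 4.2), (184, 4.1), (186, 2.9), (188, 2.8), (190, 4.6), (192, 2.5), (194, 3.5), (196, 3.9), (198, 3.7), (200, 4.0), (202, 4.3), (204, 5.0), (206, 6.5), (208, 3.8), (210, 4.5), (212, 0.4), (214, 4.9), (216, 4.1), (218, 4.8), (220, 1.8), (222, 6.1), (224, 4.6), (226, 3.4), (228, 4.5), (230, 4.5)]
```

View pics/cr2.png

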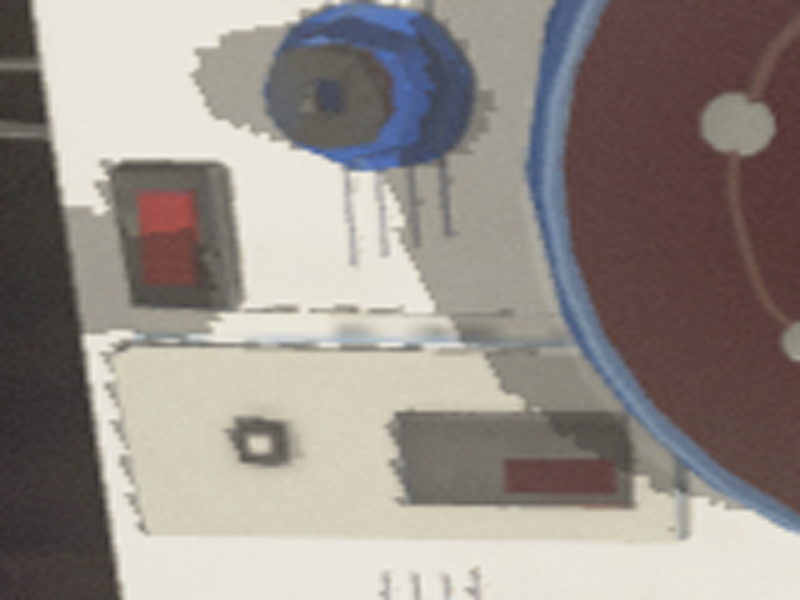

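The crop shows the red rocker at pixel (143.6,195.5) in a dark bezel. Its near half is bright and down, its far end stands up, and the low display block starts about 9 mm behind it. Next I'll work out the moves.

```bash
cat >> h.py <<'E'
n=np.array([-.1568,.0327,.9871]);n/=np.linalg.norm(n);c0=np.array([.41736,-.05962,.07372])
xp=np.array([1,0,0])-n[0]*n;  # will be set to counter x in panel
yaw=np.radians(-11.7);xp=np.array([np.cos(yaw),np.sin(yaw),0]);xp-=xp@n*n;xp/=np.linalg.norm(xp);yp=np.cross(n,xp)
def Tgt(p,extra=0):
    z=-n*np.cos(np.radians(extra))+xp*np.sin(np.radians(extra));y=yp;x=np.cross(y,z)
    T=np.eye(4);T[:3,:3]=np.c_[x,y,z];T[:3,3]=p;return T
def step(Tc,Tt):
    D=np.linalg.inv(Tc)@Tt;return (D[:3,3]*1000).round(1),np.degrees(R.from_matrix(D[:3,:3]).as_rotvec()).round(2)
def onray(K,T,uv,h):  # point on pixel ray at height h(m) over panel
    a=unproj(K,T,uv,1)[0]-T[:3,3];t=(h-(T[:3,3]-c0)@n)/(a@n);return T[:3,3]+a*t
E
python3 - <<'E'
from h import *
from bench import ctrl
f=np.load('w2.npz');K,T,d=f['K'],f['T'],f['d']
cs=[(347.9,133.7),(293.3,131.1),(257,168.7),(271.2,219.3)]
print('depth',[d[int(v),int(u)].round(4) for u,v in cs])
mid=None
for h in (.040,.030):
    Q=[onray(K,T,c,h)+n*(.040-h) for c in cs];Q=np.array(Q)
    # circle fit radius
    X=np.c_[Q@xp,Q@yp];s=np.linalg.lstsq(np.c_[2*X,np.ones(4)],(X**2).sum(1),rcond=None)[0]
    print(h,Q.round(4).tolist(),np.linalg.norm(np.diff(Q,axis=0),axis=1).round(4),'R',np.sqrt(s[2]+s[:2]@s[:2]).round(4),'ctr',(s[0]*xp+s[1]*yp+(c0@n+.04)*n).round(4))
# gel disc centre
hsv=cv2.cvtColor(f['p'],cv2.COLOR_RGB2HSV)
red=(((hsv[...,0]<12)|(hsv[...,0]>165))&(hsv[...,1]>70)&(hsv[...,2]<140)).astype(np.uint8)
red[300:]=0;red[:, :205]=0;red[:,430:]=0
k,_=max(((c,cv2.contourArea(c)) for c in cv2.findContours(cv2.morphologyEx(red,cv2.MORPH_OPEN,np.ones((5,5))),0,1)[0]),key=lambda t:t[1])
hull=cv2.convexHull(k);e=cv2.fitEllipse(hull);print('gel ellipse',e)
for h in(.04,.03):
    print('gel ctr',onray(K,T,e[0],h).round(4),'width',2*np.linalg.norm(onray(K,T,(e[0][0]+e[1][0]/2,e[0][1]),h)-onray(K,T,e[0],h)).round(4))
rk=onray(K,T,(143.6,195.5),.006);print('rock',rk.round(4))
print('h at rays near rocker ends',[((onray(K,T,(143.5,v),.006)-rk)@xp*1000).round(1) for v in(184.3,207,220)])
o=ctrl.get_obs();Tc=pose(o)
E2=Tgt(rk+xp*.016+n*.04,10);print('above',step(Tc,E2));
E
```

```text
depth [np.float32(0.2707), np.float32(0.2721), np.float32(0.2798), np.float32(0.289)]
0.04 [[0.4525, 0.0547, 0.116], [0.4429, 0.0164, 0.1158], [0.4634, -0.0157, 0.1201], [0.5025, -0.0142, 0.1263]] [0.0395 0.0383 0.0396] R 0.0435 ctr [0.4837 0.0241 0.122 ]
0.03 [[0.4528, 0.0555, 0.1161], [0.4429, 0.0158, 0.1158], [0.4641, -0.0174, 0.1203], [0.5046, -0.0158, 0.1267]] [0.0409 0.0397 0.041 ] R 0.045 ctr [0.4852 0.0238 0.1223]
gel ellipse ((313.9399108886719, 182.9079132080078), (170.37680053710938, 181.11334228515625), 93.93611145019531)
gel ctr [0.482  0.0236 0.1218] width 0.1276
gel ctr [0.4849 0.023  0.1121] width 0.1322
rock [ 0.4736 -0.122   0.0908]
h at rays near rocker ends [np.float64(-9.5), np.float64(9.9), np.float64(21.3)]
above (array([  -0.6, -146.1,  133.8]), array([ 0.07, -9.92,  0.2 ]))
```

Emit:
apply_moves --moves '[{"jaw": 0,"offset": [0,-37,20],"rot": [0,0,0]},{"jaw": 0,"offset": [0,-37,20],"rot": [0,0,0]},{"jaw": 0,"offset": [0,-37,20],"rot": [0,0,0]},{"jaw": 0,"offset": [0,-35,20],"rot": [0,0,0]},{"jaw": 0,"offset": [0,0,20],"rot": [0,-9.9,0]}]'

```text
time_s: 4.03
eef_pos: [0.4784, -0.1262, 0.1663]
eef_rot: [0.168, 0.1, 0.981, -0.018]
wrist_force: [-0.2, 0.5, -0.6]
opening: -0.002
grasp_force: 0.0
```

Emit:
apply_moves --moves '[{"jaw": 0,"offset": [0,0,20],"rot": [0,0,0]},{"jaw": 0,"offset": [0,0,10],"rot": [0,0,0]},{"jaw": 0,"offset": [0,0,0],"rot": [0,0,0]},{"jaw": 0,"offset": [0,0,0],"rot": [0,0,0]},{"jaw": 0,"offset": [0,0,0],"rot": [0,0,0]}]'

```text
time_s: 4.65
eef_pos: [0.4866, -0.1247, 0.1386]
eef_rot: [0.167, 0.098, 0.981, -0.017]
wrist_force: [0.0, 0.3, 0.4]
opening: 0.001
grasp_force: 0.0
```

```bash
cat > r.py <<'E'
from h import *
from bench import ctrl
o=ctrl.get_obs();Tc=pose(o);rk=np.array([.4736,-.1220,.0908])
print(o['time_s'],o['wrist_force'].round(2))
print('TCP rel rocker x,y,n mm',[round(float((Tc[:3,3]-rk)@a*1000),1) for a in(xp,yp,n)],'to contact',step(Tc,Tgt(rk+xp*.016+n*.003,10)))
E
python3 r.py
```

```text
4.65 [0.03 0.26 0.38]
TCP rel rocker x,y,n mm [20.8, -0.0, 45.1] to contact (array([12.1,  0. , 40.6]), array([0.06, 0.06, 0.23]))
```

Emit:
apply_moves --moves '[{"jaw": 0,"offset": [12,0,15],"rot": [0,0,0]},{"jaw": 0,"offset": [0,0,15],"rot": [0,0,0]},{"jaw": 0,"offset": [0,0,5],"rot": [0,0,0]},{"jaw": 0,"offset": [0,0,2.5],"rot": [0,0,0]},{"jaw": 0,"offset": [0,0,0],"rot": [0,0,0]}]'

```text
time_s: 5.28
eef_pos: [0.4872, -0.1248, 0.0988]
eef_rot: [0.166, 0.099, 0.981, -0.017]
wrist_force: [-1.0, 1.2, 0.2]
opening: 0.001
grasp_force: 0.0
```

Emit:
apply_moves --moves '[{"jaw": 0,"offset": [0,0,2],"rot": [0,0,0]},{"jaw": 0,"offset": [0,0,1],"rot": [0,0,0]},{"jaw": 0,"offset": [0,0,0.5],"rot": [0,0,0]},{"jaw": 0,"offset": [0,0,0],"rot": [0,0,0]},{"jaw": 0,"offset": [0,0,0],"rot": [0,0,0]}]'

```text
time_s: 5.9
eef_pos: [0.4886, -0.1253, 0.0955]
eef_rot: [0.167, 0.099, 0.981, -0.017]
wrist_force: [1.6, -0.2, 4.2]
opening: -0.001
grasp_force: 1.6
```

```bash
python3 r.py
```

```text
5.9 [ 1.56 -0.21  4.23]
TCP rel rocker x,y,n mm [15.9, -0.2, 2.2] to contact (array([-0.2,  0.2, -0.8]), array([0.05, 0.06, 0.2 ]))
```

Contact, at about 4 N. I'll press on slowly.

Emit:
apply_moves --moves '[{"jaw": 0,"offset": [0,0,0.5],"rot": [0,0,0]},{"jaw": 0,"offset": [0,0,0.5],"rot": [0,0,0]},{"jaw": 0,"offset": [0,0,0.5],"rot": [0,0,0]},{"jaw": 0,"offset": [0,0,0],"rot": [0,0,0]},{"jaw": 0,"offset": [0,0,0],"rot": [0,0,0]}]'

```text
time_s: 6.52
eef_pos: [0.489, -0.1254, 0.0946]
eef_rot: [0.166, 0.098, 0.981, -0.017]
wrist_force: [-3.4, 0.6, 13.4]
opening: 0.001
grasp_force: 7.0
```

```bash
python3 r.py
```

```text
6.525 [-3.38  0.63 13.39]
TCP rel rocker x,y,n mm [16.2, -0.2, 1.3] to contact (array([-0.1,  0.2, -1.7]), array([0.05, 0.05, 0.22]))
```

Emit:
apply_moves --moves '[{"jaw": 0,"offset": [0,0,0.5],"rot": [0,0,0]},{"jaw": 0,"offset": [0,0,0.5],"rot": [0,0,0]},{"jaw": 0,"offset": [0,0,0],"rot": [0,0,0]},{"jaw": 0,"offset": [0,0,0],"rot": [0,0,0]},{"jaw": 0,"offset": [0,0,0],"rot": [0,0,0]}]'

```text
time_s: 7.15
eef_pos: [0.4893, -0.1254, 0.0944]
eef_rot: [0.166, 0.098, 0.981, -0.017]
wrist_force: [-11.7, 3.6, 24.9]
opening: -0.002
grasp_force: 12.5
```

```bash
python3 r.py
```

```text
7.15 [-11.69   3.57  24.89]
TCP rel rocker x,y,n mm [16.4, -0.2, 0.9] to contact (array([ 0. ,  0.2, -2.1]), array([0.06, 0.04, 0.26]))
```

A hard stop at 25 N. I'll lift and check by camera from the earlier viewpoint.

Emit:
apply_moves --moves '[{"jaw": 0,"offset": [0,0,-5],"rot": [0,0,0]},{"jaw": 0,"offset": [0,0,-30],"rot": [0,0,0]},{"jaw": 0,"offset": [-6,0,-40],"rot": [0,0,0]},{"jaw": 0,"offset": [-10,50,-20],"rot": [0,9.9,0]},{"jaw": 0,"offset": [0,50,-20],"rot": [0,0,0]}]'

```text
time_s: 7.78
eef_pos: [0.4908, -0.0236, 0.2086]
eef_rot: [0.08, 0.101, 0.992, -0.009]
wrist_force: [1.0, -0.2, 0.2]
opening: -0.001
grasp_force: 0.0
```

Emit:
apply_moves --moves '[{"jaw": 0,"offset": [0,40,0],"rot": [0,0,0]},{"jaw": 0,"offset": [0,0,0],"rot": [0,0,0]},{"jaw": 0,"offset": [0,0,0],"rot": [0,0,0]},{"jaw": 0,"offset": [0,0,0],"rot": [0,0,0]},{"jaw": 0,"offset": [0,0,0],"rot": [0,0,0]}]'

```text
time_s: 8.4
eef_pos: [0.4975, 0.015, 0.2072]
eef_rot: [0.08, 0.101, 0.992, -0.008]
wrist_force: [-0.4, -0.5, -0.3]
opening: -0.002
grasp_force: 0.0
```

```bash
cat > c.py <<'E'
from h import *
from bench import ctrl
f=np.load('w2.npz')
C=[onray(f['K'],f['T'],c,.031)+n*.0093 for c in [(347.9,133.7),(293.3,131.1),(257,168.7),(271.2,219.3)]]
def show():
    o=ctrl.get_obs();Tc=pose(o);print(o['time_s'],o['wrist_force'].round(2),'f.n',(o['wrist_force']@n).round(2))
    for i,c in enumerate(C): print('to c%d'%(i+1),*step(Tc,Tgt(c)))
if __name__=='__main__': show()
E
python3 - <<'E'
from c import *
o=ctrl.get_obs();T=pose(o);p,d=ctrl.camera('wrist');w=ctrl.camera_params('wrist');TT=T@w['mount']
for i,c in enumerate(C):
    q=np.linalg.inv(TT)@np.r_[c-n*.0093,1];u=w['K']@q[:3]/q[2];print('expected px c',i+1,u[:2].round(1))
hsv=cv2.cvtColor(p,cv2.COLOR_RGB2HSV);m=((hsv[...,1]<110)&(hsv[...,2]>110)).astype(np.uint8);m=cv2.morphologyEx(m,cv2.MORPH_OPEN,np.ones((3,3)))
k,_,s,cc=cv2.connectedComponentsWithStats(m)
for i in range(1,k):
    if 60<s[i,4]<700 and 220<cc[i][0]<420: print('blob',cc[i].round(1),s[i,4])
q=np.linalg.inv(TT)@np.r_[.4736,-.122,.0908,1];u=(w['K']@q[:3]/q[2]).astype(int);print('rocker px',u)
a,b=max(u[0]-35,0),max(u[1]-30,0)
cr=[cv2.resize(x[...,::-1],(390,390),interpolation=cv2.INTER_CUBIC) for x in (f['p'][160:230,110:180],p[b:b+70,a:a+70])]
cv2.imwrite('pics/cr3.png',np.hstack(cr));show()
E
```

```text
expected px c 1 [368.4 137. ]
expected px c 2 [300.2 133.9]
expected px c 3 [254.9 180.6]
expected px c 4 [272.7 242.3]
blob [299.9 134.1] 508
blob [255.  180.7] 263
blob [272.7 242.4] 128
blob [380.3 340.5] 160
rocker px [117 212   1]
8.45 [ 0.39 -0.1   0.75] f.n 0.68
to c1 [66.  30.5 81.3] [0.03 0.06 0.12]
to c2 [ 67.8 -10.2  81.3] [0.03 0.06 0.12]
to c3 [ 40.1 -38.4  81.3] [0.03 0.06 0.12]
to c4 [  0.3 -28.8  81.3] [0.03 0.06 0.12]
```

View pics/cr3.png

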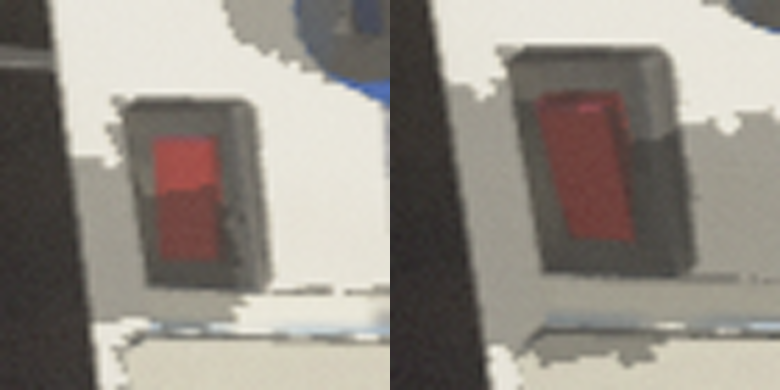

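The crop compares before (left) and after (right). The rocker's near end face now stands up and its far end has sunk, so the counter is on. The colony predictions match to 0.3 px. On to colony 1.

Emit:
apply_moves --moves '[{"jaw": 0,"offset": [33,15.3,20],"rot": [0,0,0]},{"jaw": 0,"offset": [33,15.2,20],"rot": [0,0,0]},{"jaw": 0,"offset": [0,0,20],"rot": [0,0,0]},{"jaw": 0,"offset": [0,0,12],"rot": [0,0,0]},{"jaw": 0,"offset": [0,0,0],"rot": [0,0,0]}]'

```text
time_s: 9.07
eef_pos: [0.4513, 0.0561, 0.1252]
eef_rot: [0.08, 0.1, 0.992, -0.008]
wrist_force: [-0.3, -0.4, 0.8]
opening: -0.001
grasp_force: 0.0
```

Emit:
apply_moves --moves '[{"jaw": 0,"offset": [0,0,2.5],"rot": [0,0,0]},{"jaw": 0,"offset": [0,0,2.5],"rot": [0,0,0]},{"jaw": 0,"offset": [0,0,2],"rot": [0,0,0]},{"jaw": 0,"offset": [0,0,0],"rot": [0,0,0]},{"jaw": 0,"offset": [0,0,0],"rot": [0,0,0]}]'

```text
time_s: 9.7
eef_pos: [0.4526, 0.0563, 0.1189]
eef_rot: [0.081, 0.1, 0.992, -0.008]
wrist_force: [-0.9, 0.4, 0.1]
opening: -0.001
grasp_force: 0.0
```

```bash
python3 c.py
```

```text
9.7 [-0.91  0.44  0.11] f.n 0.27
to c1 [ 0.  -0.9  2.5] [0.05 0.09 0.21]
to c2 [  1.9 -41.5   2.5] [0.05 0.09 0.21]
to c3 [-25.8 -69.8   2.5] [0.05 0.09 0.21]
to c4 [-65.5 -60.2   2.6] [0.05 0.09 0.21]
```

Emit:
apply_moves --moves '[{"jaw": 0,"offset": [0,-0.9,0.5],"rot": [0,0,0]},{"jaw": 0,"offset": [0,0,1],"rot": [0,0,0]},{"jaw": 0,"offset": [0,0,0.5],"rot": [0,0,0]},{"jaw": 0,"offset": [0,0,0],"rot": [0,0,0]},{"jaw": 0,"offset": [0,0,0],"rot": [0,0,0]}]'

```text
time_s: 10.32
eef_pos: [0.4527, 0.0553, 0.1169]
eef_rot: [0.081, 0.1, 0.992, -0.008]
wrist_force: [-0.6, 1.0, 2.2]
opening: 0.001
grasp_force: 0.7
```

Emit:
apply_moves --moves '[{"jaw": 0,"offset": [0,0,0.5],"rot": [0,0,0]},{"jaw": 0,"offset": [0,0,0.5],"rot": [0,0,0]},{"jaw": 0,"offset": [0,0,0.5],"rot": [0,0,0]},{"jaw": 0,"offset": [0,0,0],"rot": [0,0,0]},{"jaw": 0,"offset": [0,0,0],"rot": [0,0,0]}]'

```text
time_s: 10.95
eef_pos: [0.4529, 0.0553, 0.1155]
eef_rot: [0.081, 0.1, 0.992, -0.008]
wrist_force: [-2.9, -0.7, 5.2]
opening: -0.001
grasp_force: 2.7
```

Emit:
apply_moves --moves '[{"jaw": 0,"offset": [0,0,0.5],"rot": [0,0,0]},{"jaw": 0,"offset": [0,0,0.5],"rot": [0,0,0]},{"jaw": 0,"offset": [0,0,0.2],"rot": [0,0,0]},{"jaw": 0,"offset": [0,0,0],"rot": [0,0,0]},{"jaw": 0,"offset": [0,0,0],"rot": [0,0,0]}]'

```text
time_s: 11.58
eef_pos: [0.453, 0.0553, 0.1149]
eef_rot: [0.081, 0.1, 0.992, -0.008]
wrist_force: [-7.5, 1.4, 14.2]
opening: 0.001
grasp_force: 7.4
```

```bash
python3 c.py
```

```text
11.575 [-7.55  1.41 14.17] f.n 15.22
to c1 [ 0.1  0.  -1.4] [0.04 0.07 0.22]
to c2 [  1.9 -40.7  -1.5] [0.04 0.07 0.22]
to c3 [-25.8 -68.9  -1.5] [0.04 0.07 0.22]
to c4 [-65.5 -59.4  -1.4] [0.04 0.07 0.22]
```

The ring is at its stop at 15 N. I'll lift off square and go on to colony 2.

Emit:
apply_moves --moves '[{"jaw": 0,"offset": [0,0,-2],"rot": [0,0,0]},{"jaw": 0,"offset": [0,0,-8],"rot": [0,0,0]},{"jaw": 0,"offset": [0,0,0],"rot": [0,0,0]},{"jaw": 0,"offset": [1,-20.4,0],"rot": [0,0,0]},{"jaw": 0,"offset": [0.9,-20.3,0],"rot": [0,0,0]}]'

```text
time_s: 12.2
eef_pos: [0.4413, 0.0158, 0.1235]
eef_rot: [0.081, 0.099, 0.992, -0.008]
wrist_force: [0.7, 0.7, 0.7]
opening: 0.002
grasp_force: 0.0
```

Emit:
apply_moves --moves '[{"jaw": 0,"offset": [0,0,0],"rot": [0,0,0]},{"jaw": 0,"offset": [0,0,2.5],"rot": [0,0,0]},{"jaw": 0,"offset": [0,0,2],"rot": [0,0,0]},{"jaw": 0,"offset": [0,0,0],"rot": [0,0,0]},{"jaw": 0,"offset": [0,0,0],"rot": [0,0,0]}]'

```text
time_s: 12.82
eef_pos: [0.4423, 0.0162, 0.1192]
eef_rot: [0.081, 0.099, 0.992, -0.008]
wrist_force: [0.2, 0.7, 0.4]
opening: 0.006
grasp_force: 0.0
```

```bash
python3 c.py
```

```text
12.825 [0.24 0.71 0.39] f.n 0.37
to c1 [-2.  40.5  3.2] [0.05 0.07 0.24]
to c2 [-0.1 -0.2  3.2] [0.05 0.07 0.24]
to c3 [-27.8 -28.4   3.2] [0.05 0.07 0.24]
to c4 [-67.5 -18.9   3.2] [0.05 0.07 0.24]
```

Emit:
apply_moves --moves '[{"jaw": 0,"offset": [0,0,1.2],"rot": [0,0,0]},{"jaw": 0,"offset": [0,0,1.2],"rot": [0,0,0]},{"jaw": 0,"offset": [0,0,1],"rot": [0,0,0]},{"jaw": 0,"offset": [0,0,0],"rot": [0,0,0]},{"jaw": 0,"offset": [0,0,0],"rot": [0,0,0]}]'

```text
time_s: 13.45
eef_pos: [0.4429, 0.0158, 0.1161]
eef_rot: [0.081, 0.1, 0.992, -0.008]
wrist_force: [-1.8, 1.7, 2.7]
opening: 0.004
grasp_force: 1.7
```

Emit:
apply_moves --moves '[{"jaw": 0,"offset": [0,0,0.8],"rot": [0,0,0]},{"jaw": 0,"offset": [0,0,0.7],"rot": [0,0,0]},{"jaw": 0,"offset": [0,0,0],"rot": [0,0,0]},{"jaw": 0,"offset": [0,0,0],"rot": [0,0,0]},{"jaw": 0,"offset": [0,0,0],"rot": [0,0,0]}]'

```text
time_s: 14.08
eef_pos: [0.443, 0.0158, 0.1149]
eef_rot: [0.081, 0.1, 0.992, -0.008]
wrist_force: [-5.5, 1.2, 10.0]
opening: 0.0
grasp_force: 5.5
```

```bash
python3 c.py
```

```text
14.075 [-5.51  1.19 10.04] f.n 10.81
to c1 [-1.9 40.8 -1.2] [0.04 0.07 0.22]
to c2 [-0.   0.1 -1.2] [0.04 0.07 0.22]
to c3 [-27.7 -28.1  -1.2] [0.04 0.07 0.22]
to c4 [-67.5 -18.6  -1.1] [0.04 0.07 0.22]
```

Ring down at 10.8 N. I'll repeat the same pattern for colony 3.

Emit:
apply_moves --moves '[{"jaw": 0,"offset": [0,0,-2],"rot": [0,0,0]},{"jaw": 0,"offset": [0,0,-7.4],"rot": [0,0,0]},{"jaw": 0,"offset": [0,0,0],"rot": [0,0,0]},{"jaw": 0,"offset": [-13.9,-14.1,0],"rot": [0,0,0]},{"jaw": 0,"offset": [-13.8,-14,0],"rot": [0,0,0]}]'

```text
time_s: 14.7
eef_pos: [0.4631, -0.0174, 0.1282]
eef_rot: [0.081, 0.1, 0.992, -0.008]
wrist_force: [-0.1, 0.4, -0.3]
opening: -0.002
grasp_force: 0.0
```

Emit:
apply_moves --moves '[{"jaw": 0,"offset": [0,0,0],"rot": [0,0,0]},{"jaw": 0,"offset": [0,0,2.5],"rot": [0,0,0]},{"jaw": 0,"offset": [0,0,2],"rot": [0,0,0]},{"jaw": 0,"offset": [0,0,0],"rot": [0,0,0]},{"jaw": 0,"offset": [0,0,0],"rot": [0,0,0]}]'

```text
time_s: 15.32
eef_pos: [0.4633, -0.0168, 0.1237]
eef_rot: [0.081, 0.1, 0.992, -0.008]
wrist_force: [0.6, -0.3, 0.2]
opening: -0.002
grasp_force: 0.0
```

```bash
python3 c.py
```

```text
15.325 [ 0.59 -0.28  0.16] f.n 0.06
to c1 [25.6 68.7  3.2] [0.05 0.08 0.23]
to c2 [27.5 28.   3.2] [0.05 0.08 0.23]
to c3 [-0.2 -0.2  3.2] [0.05 0.08 0.23]
to c4 [-40.    9.3   3.3] [0.05 0.08 0.23]
```

Emit:
apply_moves --moves '[{"jaw": 0,"offset": [0,0,1.2],"rot": [0,0,0]},{"jaw": 0,"offset": [0,0,1.2],"rot": [0,0,0]},{"jaw": 0,"offset": [0,0,1],"rot": [0,0,0]},{"jaw": 0,"offset": [0,0,0],"rot": [0,0,0]},{"jaw": 0,"offset": [0,0,0],"rot": [0,0,0]}]'

```text
time_s: 15.95
eef_pos: [0.4641, -0.0172, 0.1205]
eef_rot: [0.081, 0.1, 0.992, -0.008]
wrist_force: [-2.1, -0.3, 3.6]
opening: -0.001
grasp_force: 1.7
```

Emit:
apply_moves --moves '[{"jaw": 0,"offset": [0,0,0.8],"rot": [0,0,0]},{"jaw": 0,"offset": [0,0,0.7],"rot": [0,0,0]},{"jaw": 0,"offset": [0,0,0],"rot": [0,0,0]},{"jaw": 0,"offset": [0,0,0],"rot": [0,0,0]},{"jaw": 0,"offset": [0,0,0],"rot": [0,0,0]}]'

```text
time_s: 16.58
eef_pos: [0.4643, -0.0173, 0.1194]
eef_rot: [0.081, 0.1, 0.992, -0.008]
wrist_force: [-6.3, 0.6, 9.4]
opening: 0.0
grasp_force: 5.2
```

```bash
python3 c.py
```

```text
16.575 [-6.29  0.62  9.36] f.n 10.24
to c1 [25.9 69.  -1.1] [0.03 0.08 0.22]
to c2 [27.8 28.3 -1.2] [0.03 0.08 0.22]
to c3 [ 0.1  0.1 -1.1] [0.03 0.08 0.22]
to c4 [-39.7   9.6  -1.1] [0.03 0.08 0.22]
```

Emit:
apply_moves --moves '[{"jaw": 0,"offset": [0,0,-2],"rot": [0,0,0]},{"jaw": 0,"offset": [0,0,-7.4],"rot": [0,0,0]},{"jaw": 0,"offset": [0,0,0],"rot": [0,0,0]},{"jaw": 0,"offset": [-19.9,4.8,0],"rot": [0,0,0]},{"jaw": 0,"offset": [-19.9,4.7,0],"rot": [0,0,0]}]'

```text
time_s: 17.2
eef_pos: [0.5036, -0.0155, 0.1346]
eef_rot: [0.081, 0.1, 0.992, -0.008]
wrist_force: [-0.6, -0.1, -0.1]
opening: -0.002
grasp_force: 0.0
```

Emit:
apply_moves --moves '[{"jaw": 0,"offset": [0,0,0],"rot": [0,0,0]},{"jaw": 0,"offset": [0,0,2.5],"rot": [0,0,0]},{"jaw": 0,"offset": [0,0,2],"rot": [0,0,0]},{"jaw": 0,"offset": [0,0,0],"rot": [0,0,0]},{"jaw": 0,"offset": [0,0,0],"rot": [0,0,0]}]'

```text
time_s: 17.82
eef_pos: [0.5036, -0.0156, 0.1302]
eef_rot: [0.081, 0.1, 0.992, -0.008]
wrist_force: [0.1, 0.2, 0.9]
opening: -0.002
grasp_force: 0.0
```

```bash
python3 c.py
```

```text
17.825 [0.12 0.15 0.87] f.n 0.85
to c1 [65.4 59.4  3.3] [0.05 0.08 0.2 ]
to c2 [67.3 18.8  3.2] [0.05 0.08 0.2 ]
to c3 [39.6 -9.5  3.3] [0.05 0.08 0.2 ]
to c4 [-0.2  0.1  3.3] [0.05 0.08 0.2 ]
```

Emit:
apply_moves --moves '[{"jaw": 0,"offset": [0,0,1.2],"rot": [0,0,0]},{"jaw": 0,"offset": [0,0,1.2],"rot": [0,0,0]},{"jaw": 0,"offset": [0,0,1],"rot": [0,0,0]},{"jaw": 0,"offset": [0,0,0],"rot": [0,0,0]},{"jaw": 0,"offset": [0,0,0],"rot": [0,0,0]}]'

```text
time_s: 18.45
eef_pos: [0.5045, -0.0158, 0.127]
eef_rot: [0.081, 0.1, 0.992, -0.008]
wrist_force: [-1.9, -0.0, 4.0]
opening: 0.001
grasp_force: 1.7
```

Emit:
apply_moves --moves '[{"jaw": 0,"offset": [0,0,0.8],"rot": [0,0,0]},{"jaw": 0,"offset": [0,0,0.7],"rot": [0,0,0]},{"jaw": 0,"offset": [0,0,0],"rot": [0,0,0]},{"jaw": 0,"offset": [0,0,0],"rot": [0,0,0]},{"jaw": 0,"offset": [0,0,0],"rot": [0,0,0]}]'

```text
time_s: 19.08
eef_pos: [0.5047, -0.0159, 0.1259]
eef_rot: [0.081, 0.1, 0.992, -0.008]
wrist_force: [-4.0, -0.6, 9.6]
opening: -0.001
grasp_force: 4.5
```

```bash
python3 c.py
```

```text
19.075 [-4.04 -0.59  9.6 ] f.n 10.09
to c1 [65.8 59.5 -1.1] [0.03 0.1  0.22]
to c2 [67.7 18.8 -1.2] [0.03 0.1  0.22]
to c3 [40.  -9.4 -1.1] [0.03 0.1  0.22]
to c4 [ 0.2  0.1 -1.1] [0.03 0.1  0.22]
```

All four are pressed. I'll lift clear and check that nothing has shifted.

Emit:
apply_moves --moves '[{"jaw": 0,"offset": [0,0,-2],"rot": [0,0,0]},{"jaw": 0,"offset": [0,0,-8],"rot": [0,0,0]},{"jaw": 0,"offset": [0,0,-40],"rot": [0,0,0]},{"jaw": 0,"offset": [0,25,-40],"rot": [0,0,0]},{"jaw": 0,"offset": [0,0,-40],"rot": [0,0,0]}]'

```text
time_s: 19.7
eef_pos: [0.4887, 0.0141, 0.255]
eef_rot: [0.081, 0.099, 0.992, -0.008]
wrist_force: [-0.2, -0.3, 0.2]
opening: -0.001
grasp_force: 0.0
```

Emit:
apply_moves --moves '[{"jaw": 0,"offset": [0,0,0],"rot": [0,0,0]},{"jaw": 0,"offset": [0,0,0],"rot": [0,0,0]},{"jaw": 0,"offset": [0,0,0],"rot": [0,0,0]},{"jaw": 0,"offset": [0,0,0],"rot": [0,0,0]},{"jaw": 0,"offset": [0,0,0],"rot": [0,0,0]}]'

```text
time_s: 20.32
eef_pos: [0.4888, 0.0129, 0.2529]
eef_rot: [0.08, 0.1, 0.992, -0.008]
wrist_force: [-0.5, -1.0, 0.3]
opening: 0.0
grasp_force: 0.0
```

Run:
```python
from c import *
o=ctrl.get_obs();T=pose(o);p,d=ctrl.camera('wrist');w=ctrl.camera_params('wrist');TT=T@w['mount']
for c in C:
    q=np.linalg.inv(TT)@np.r_[c-n*.0093,1];u=w['K']@q[:3]/q[2];print('expected',u[:2].round(1),'depth h',end=' ')
    a,b=u[:2].astype(int);print(((unproj(w['K'],TT,(a,b),d[b,a])[0]-c0)@n*1000).round(1))
hsv=cv2.cvtColor(p,cv2.COLOR_RGB2HSV);m=((hsv[...,1]<110)&(hsv[...,2]>110)).astype(np.uint8);m=cv2.morphologyEx(m,cv2.MORPH_OPEN,np.ones((3,3)))
k,_,s,cc=cv2.connectedComponentsWithStats(m)
for i in range(1,k):
    if 50<s[i,4]<900 and 220<cc[i][0]<420: print('blob',cc[i].round(1),s[i,4])
cv2.imwrite('pics/w4.png',p[...,::-1])
```

```text
expected [365.  136.6] depth h 41.0
expected [308.2 134. ] depth h 41.5
expected [270.  173.1] depth h 39.6
expected [284.3 225.5] depth h 40.1
blob [308.  134.2] 358
blob [365.  136.8] 556
blob [270.  173.1] 187
blob [284.2 225.5] 92
```

View pics/w4.png

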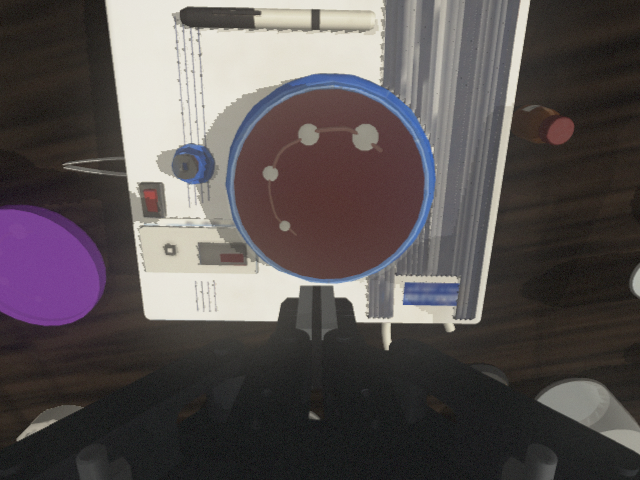

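The dish has not moved: the colonies at (365,137), (308,134), (270,173) and (284,226) sit within 0.2 px of prediction. The rocker (151,200), marker and pen are all in place. Handing in.

```bash
python3 -c "
from bench import ctrl
print(ctrl.hand_in())"
```

```text
the job is handed in; nothing more can be done
None
```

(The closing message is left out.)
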